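Clip a stoppered test tube into the shaker's sprung holder

TASK

Take the stoppered test tube from its white rest and press it down into the two spring clips of the shaker's holder, with its round bottom towards the hooded end stop but still clear of the hood, until both clips snap around it. Then slide it along in the clips, under the hood, until you feel its bottom come firmly against the stop, and let go there. It is glass and the deck is on soft mounts: go by feel, never press hard, and leave the beaker, the bottle and the timer where they stand.

Things in the scene. Friction and masses are not known exactly. Their poses are not given: they have to be found in the camera images.
- tube_mid (a point): Middle of the stoppered glass test tube, on its axis: 125 mm long, 15.6 mm in diameter, about 30 g. The dark red stopper stands a further 12 mm out of the mouth, 21 mm wide; grip the glass at its middle. The point's z axis runs along the tube from the round bottom towards the stopper.
- tube_bottom (a point): The round closed end of the tube, on its axis, 62.5 mm from tube_mid (same axes).
- rest: White V rest on which the tube waits, level, its axis about 36 mm above the worktop. Foot plate 50 x 110 mm, 6 mm thick, origin under its centre; two V supports 42 mm either side of it along y, 76 mm free between them.
- seat (a point): Where the tube's middle must finally be, on the axis of the seated tube. Rides on the holder's deck. Its y axis runs along the clips from the stop outwards, to where the stopper must point; z is up, x across. The clips lie at y = -30.5 and +45.5 mm with 66 mm free between them.
- clip_a (a point): Middle of the spring clip nearer the stop, on the seated tube's axis (axes as the seat's). Each clip is two steel spring fingers 10 mm wide along y; their rounded lips are 9 mm apart at rest, 7 mm above this point, with a flared mouth reaching 18 mm above it. Under the tube is a white saddle on a post.
- clip_b (a point): Middle of the other, equal clip. A tube lowered into the clips first touches the flares with its axis about 15 mm above the seat axis. It takes about 7 to 13 N to press it past the lips of both clips; then the force drops suddenly and it sits on the saddles, on the seat axis. It then slides along in the clips with one or two newtons.
- end_stop: White upright plate, 26 mm wide, on a stiff rubber buffer; origin at the centre of the face that the tube's bottom must touch, 62.5 mm from the seat (axes as the seat's). A hood covers the first 8 mm, 1.8 mm above the seated tube: press the tube in with its bottom about 14 mm from the stop, then slide it home under the hood.
- deck: Aluminium plate, 100 x 180 x 8 mm, that carries clips and stop; its frame is the seat's, its top 40 mm below the seat. It stands on soft mounts over the grey base: it sinks well under the load of pressing the tube in, so that the clips give way below their unloaded height. After 18 mm it is hard. It rises again when unloaded.
- holder: Grey shaker base under the deck, 120 x 200 x 26 mm, fixed to the worktop; origin under its centre, axes as the seat's.
- tube: The test tube; origin at its round bottom, z along it towards the stopper. Being glass, it must not be pressed against clips, saddles, hood or stop with more than 20 N.
- beaker: Empty glass beaker, 89 mm wide and 112 mm high, a bystander; origin at its underside.
- bottle: Small brown bottle with white cap, 44 mm wide and 82 mm high, a bystander; origin at its underside.
- timer: Small white bench timer, 66 x 62 x 18 mm, a bystander; origin at its underside.
Mind the look-alikes: they are no part of the job. What is shaped like the holder but green is not meant.

How it is judged:
By the outcome, as a careful person would: the job done as asked, in the order asked, and still so for the second after the job is handed in, with the robot touching nothing.
It also fails if it takes over 70 s, if anything falls off the work surface, if the arm or the gripper's body presses on something with over 40 N, if the wrist force passes 120 N, or if a joint passes its speed limit or range.

ROBOT

A 6-joint arm with a two-finger parallel gripper is mounted at the origin on a cart in front of the work surface, level with it; the furniture and walls round the work are solid. World frame = base frame: x ahead of the robot, y to its left, z up, the work surface at z = 0. Lengths are in m, angles in rad, forces in N, time in s.
With the tool pointing down it reaches from about 0.325 to 0.9 m from the base axis. Payload 6.1 kg.
Tool frame: the origin (TCP) lies at the very end of the fingers, on their centre line; the grasp point (between the pads) lies behind it (r.tcp_to_grasp is the x of the grasp point in the tool frame, in m); x points along the fingers, y is the direction in which the jaws open and shut, and the axes are right-handed (so a half turn about x gives the same grasp; the last joint's range is limited). The gripper opens to 87 mm and grips with 3 to 60 N. Pads are 19 mm wide; open, the fingers measure 117 mm over their backs; the gripper's body (75 mm by 190 mm) begins 51 mm behind the grasp point.
Start: joints at [-1.406, 0.22, 1.526, -0, 1.395, -0.126], TCP at [0.179, -0.599, 0.223] pointing down, gripper open.
Joint ranges: [-2.98, 2.98], [-0.91, 2.08], [0.09, 2.57], [-1.24, 4.39], [0.2, 2.65], [-2.68, 2.68]. Speed limits (rad/s): [2.57, 2.57, 3.01, 3.14, 3.14, 3.14].

INTERFACE

Orientations are given as a unit quaternion [x, y, z, w].
In Python, from bench import r gives the robot as it stands.
- The arm moves only by the tool carry_out, never from a script. Its argument "plan" is one flat list of numbers, 7 for each row, row after row: the shift along the tool's x, y, z in cm, then the turn, a rotation vector about the tool's x, y, z in rad, then the opening, from 0 (shut) to 1 (fully open). In form: [dx, dy, dz, ax, ay, az, gripper, dx, dy, dz, ax, ay, az, gripper, ...]. A call has 1 to 12 rows; each row shifts and turns the commanded pose from where the row before left it, along the tool's axes as they then stand; what a row does not reach is not made up. A row lasts 1/10 s, in which the tool goes at most 50 mm and 8.59 degrees, less where a joint would pass 70% of its speed; a pose out of reach is approached as far as the arm can. A call is refused whole if a number of a shift passes 5 or a number of a turn 0.15, either way. A call with a gripper value outside its range is refused whole. The fingers move at their own pace and stop on an object; "force" is the grip in N (left out, the last holds). Time passes only in rows, so rows that do not move let the fingers close. It gives the time, the measured TCP pose, the force and the opening at its end, in the units of the state.
- r.get_state(): the state, without advancing time (a new reading comes with each control period).
- r.snapshot(name): name is "side" or "top"; returns the picture (420x560x3 uint8, blue, green, red); there is no depth.
- r.get_calibration(name): a dict with "fx", "fy", "cx", "cy" (pixels), "k1" (the pictures are not rectified: a ray, as slopes to the right and down, at radius r is drawn at 1 + k1 r^2 times it, then the intrinsics apply), "origin" and "rotation" of the camera in the world. Camera axes: x right, y down, z forward; pixel columns grow to the right and rows downward; lengths in m; the calibration is good to about 2 mm. A picture is of the moment at which its call begins. get_calibration takes no time and is no camera call.
- r.sign_off(): hands the job in, once; it reports no verdict.
The state is a dict: "t": time; "qpos": joint angles; "qd": joint speeds; "joint_efforts": joint torques, N m; "tcp_pos": TCP position; "eef_rot": TCP orientation; "force": force on the tool from outside, world axes, zero at the start; "moment": the same for the moment, N m; "grip_width": finger opening in m.
Only numpy, scipy, OpenCV 4.12 (cv2) and the standard library are available. Lean on these libraries where they do the work, as an engineer would, in place of code of your own. Each camera call takes 0.05 s, during which the arm holds its last target. There are 200 camera calls.

## Working session

There is one attempt and no reset: what is moved stays moved. The work goes in short steps, Python scripts to look and compute and a tool call to move; the robot and the scene stay as the last step left them, time stands still between calls to the robot, and variables do not carry over. Pictures are saved under pics/ and viewed, about 8 in all and at most 12, crops included, and the job is handed in when it is done.

Besides the shell and the picture viewer there is one more tool, called after "Emit:" by a JSON object that holds its "method" and its "body". carry_out: Moves the arm, as the interface text tells. Its arguments: {"type":"object","properties":{"plan":{"type":"array","items":{"type":"number"}},"force":{"type":"number"}},"required":["plan"]}

```bash
mkdir -p pics; ls; python3 - <<'E'
from bench import r
import cv2,numpy as np
for n in("side","top"):
    im=r.snapshot(n); cv2.imwrite(f"pics/{n}0.png",im)
    c=r.get_calibration(n); print(n,c)
print(r.get_state(), r.tcp_to_grasp)
E
```

```text
pics
side {'fx': 438.4757638219094, 'fy': 438.4757638219094, 'cx': 274.99085833952665, 'cy': 209.9035536481022, 'k1': 0.02419532594885401, 'origin': array([0.1728482 , 0.90757612, 0.55569709]), 'rotation': array([-0.16394757,  0.82645126, -0.5279383 ,  0.10668019])}
top {'fx': 393.09244354107597, 'fy': 393.09244354107597, 'cx': 282.5095605968564, 'cy': 211.2106500544565, 'k1': 0.013955810476310932, 'origin': array([0.46251803, 0.00917564, 1.10354613]), 'rotation': array([ 0.71639569, -0.69704379,  0.02451662, -0.01749594])}
{'t': 0.1, 'qpos': array([-1.40608879e+00,  2.21134324e-01,  1.52752663e+00, -1.61755742e-05,
        1.39469015e+00, -1.26092611e-01]), 'qd': array([ 0.00143566, -0.00357759, -0.00298622, -0.00022765,  0.00028937,
       -0.00049861]), 'joint_efforts': array([-2.35982197e-04, -4.95945740e+01, -3.88519084e+01,  7.01434747e-02,
        5.15954895e-02, -4.76362084e-05]), 'tcp_pos': array([ 0.17910067, -0.59819436,  0.22153882]), 'eef_rot': array([-0.69962736, -0.10307393,  0.69966262, -0.10183097]), 'force': array([-0.43191761, -0.4355259 ,  0.03651234]), 'moment': array([0.01980465, 0.04986373, 0.00782436]), 'grip_width': 0.0871908433041055} -0.0187
```

View pics/top0.png

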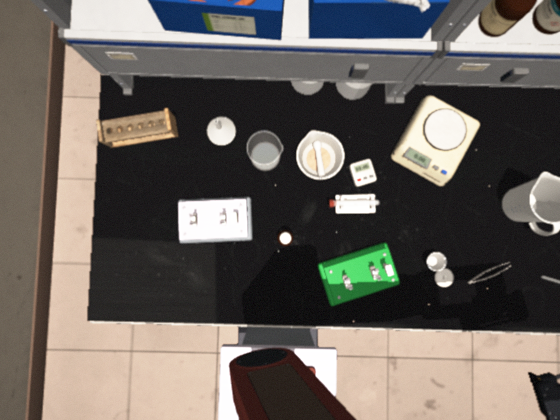

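View pics/side0.png

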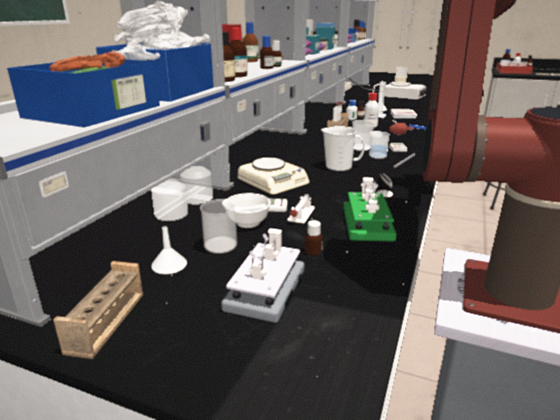

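The top picture shows the white/grey holder at about (215,220), the green look-alike at (359,273), and the rest with the tube at (355,204). The bottle is at (286,238), the beaker at (265,150) and the timer at (363,172). The grey-based holder is the one meant, since the green one is excluded. I'll confirm that in an enlarged crop.

```bash
python3 - <<'E'
import cv2,numpy as np
a=cv2.imread("pics/top0.png"); s=cv2.imread("pics/side0.png")
f=lambda im,x,y,w,h,k: cv2.resize(im[y:y+h,x:x+w],None,fx=k,fy=k,interpolation=cv2.INTER_CUBIC)
A=f(a,172,190,88,60,9)[:, :792]; cv2.imwrite("pics/c1.png",A)
B=f(a,322,185,66,37,6); C=f(s,220,185,100,140,4)
can=np.zeros((600,800,3),np.uint8); can[:B.shape[0],:B.shape[1]]=B; can[:560,400:800]=C
D=f(s,280,190,45,40,7); can[240:240+280,:315]=D
cv2.imwrite("pics/c2.png",can)
E
```

```text
(no output)
```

View pics/c1.png

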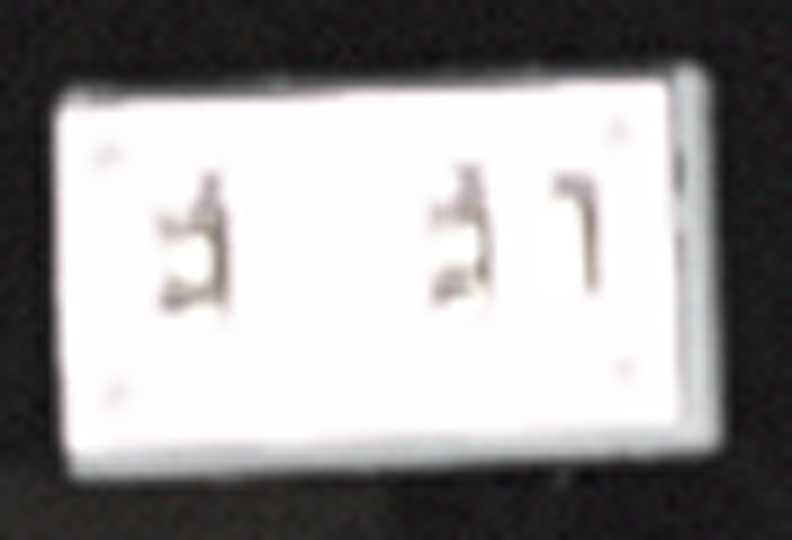

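View pics/c2.png

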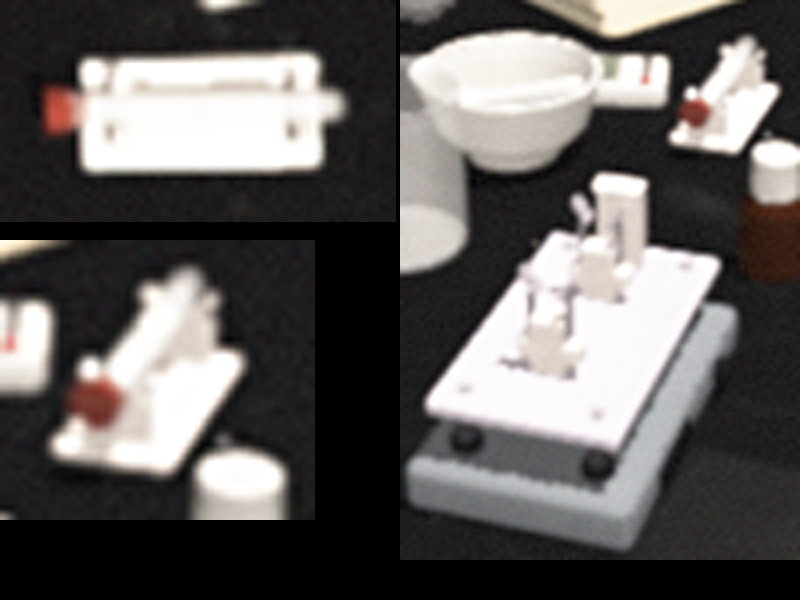

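```bash
cat > h.py <<'E'
import numpy as np
from scipy.spatial.transform import Rotation as R
from scipy.optimize import least_squares
from bench import r
C={n:r.get_calibration(n) for n in("side","top")}
def proj(n,P):
    c=C[n]; p=(np.atleast_2d(P)-c["origin"])@R.from_quat(c["rotation"]).as_matrix()
    s=p[:,:2]/p[:,2:]; s=s*(1+c["k1"]*(s**2).sum(1,keepdims=True))
    return s*[c["fx"],c["fy"]]+[c["cx"],c["cy"]]
def rz(a): return R.from_euler("z",a).as_matrix()
def crop(p,k,o,off=(0,0)): return (np.array(p,float)-off+.5)/k-.5+o
E
python3 - <<'E'
from h import *
# deck: corner order in seat frame (x fwd, y to +y): far-left, far-right, near-right, near-left
ct=crop([(58,90),(669,80),(682,428),(68,450)],9,(172,190))
cs=crop([(560,235),(720,262),(618,447),(428,412)],4,(220,185),(400,0))
# side order: near camera is +y; far-left=(+x,-y), far right=(-x,-y), near right=(-x,+y), near-left=(+x,+y)
K=np.array([(.05,.09,0),(.05,-.09,0),(-.05,-.09,0),(-.05,.09,0)])
def f(v,full=False):
    P=K@rz(v[3]).T+v[:3]
    a=proj("top",P)-ct; b=proj("side",P)-cs[[3,0,1,2]]
    return (a,b) if full else np.r_[a.ravel(),b.ravel()]
s=least_squares(f,[.45,.2,.05,0]); print("deck",s.x); print(f(s.x,1))
for sel in("top","side"):
    g=lambda w:(f([w[0],w[1],s.x[2],w[2]],1)[sel=="side"]).ravel()
    print(sel,least_squares(g,s.x[[0,1,3]]).x)
# tube
tt=crop([(44,110),(346,104)],6,(322,185)); ts=crop([(95,402),(188,272)],7,(280,190),(0,240))
print(tt,ts)
def T(v): 
    u=np.array([-np.sin(v[2]),np.cos(v[2]),0]); m=np.array([v[0],v[1],.036]); return m+.0745*u,m-.0625*u
for sel in(0,1,2):
    def g(v):
        P=np.array(T(v)); a=(proj("top",P)-tt).ravel(); b=(proj("side",P)-ts).ravel()
        return [a,b,np.r_[a,b]][sel]
    q=least_squares(g,[.47,-.15,0]); print(q.x,q.fun.round(1))
rt=crop([(82,52),(323,52),(325,172),(82,172)],6,(322,185))
KR=np.array([(.025,.055,.006),(.025,-.055,.006),(-.025,-.055,.006),(-.025,.055,.006)])
q=least_squares(lambda v:(proj("top",KR@rz(v[2]).T+[v[0],v[1],0])-rt).ravel(),[.47,-.15,0]); print("rest",q.x,q.fun.round(1))
E
```

```text
deck [0.49772527 0.18428366 0.05488641 0.0634159 ]
(array([[ 0.57665293,  2.45945842],
       [ 0.26556913,  1.19932934],
       [-0.0181957 , -0.01696353],
       [ 0.24516248,  0.03864766]]), array([[-0.94059022, -1.27481988],
       [-1.38962939,  0.60482285],
       [-0.07061983,  0.77127383],
       [-0.61158873, -0.34578387]]))
top [0.50013966 0.18508776 0.05759253]
side [0.49608875 0.18418965 0.0659793 ]
[[328.91666667 202.91666667]
 [379.25       201.91666667]] [[293.14285714 212.71428571]
 [306.42857143 194.14285714]]
[ 0.55589224 -0.20114657  0.04768263] [ 0.1 -0.  -0.1  0. ]
[ 0.55621924 -0.20712725  0.05736585] [ 0.  -0.2 -0.   0.3]
[ 0.55539813 -0.20211222  0.05277015] [ 0.5  0.3  0.2  0.1 -0.4  0.5 -0.2  0.9]
rest [ 0.55600271 -0.20466183  0.02716251] [ 0.5  1.1 -0.5  1.1 -0.6 -1.1  0.6 -1.1]
```

```bash
cat >> h.py <<'E'
def goto(target,yaw,sgn=1):
    """tool x down, tool y = sgn*(cos yaw, sin yaw): rotvec to do first (rad), then shift in the turned tool axes (cm)"""
    s=r.get_state(); M=R.from_quat(s["eef_rot"]).as_matrix()
    x=np.array([0,0,-1.]); y=sgn*np.array([np.cos(yaw),np.sin(yaw),0]); G=np.c_[x,y,np.cross(x,y)]
    rv=R.from_matrix(M.T@G).as_rotvec(); d=G.T@(np.array(target)-s["tcp_pos"])*100
    print("t",round(s["t"],2),"tcp",s["tcp_pos"].round(4),"F",s["force"].round(2),"w",round(s["grip_width"],4),"rotvec",rv.round(4),"shift",d.round(2))
    return G
E
python3 - <<'E'
from h import *
M=R.from_quat(r.get_state()["eef_rot"]).as_matrix(); print(M.round(4))
for s in(1,-1): print(goto([.5557,-.2015,.12],.0515,s).round(3))
E
```

```text
[[-3.000e-04  2.867e-01 -9.580e-01]
 [ 1.700e-03 -9.580e-01 -2.867e-01]
 [-1.000e+00 -1.700e-03 -2.000e-04]]
t 0.1 tcp [ 0.1791 -0.5982  0.2215] F [-0.43 -0.44  0.04] w 0.0872 rotvec [-1.3315e+00 -1.3000e-03  1.3000e-03] shift [ 10.15  39.65 -37.68]
[[ 0.     0.999  0.051]
 [ 0.     0.051 -0.999]
 [-1.     0.     0.   ]]
t 0.1 tcp [ 0.1791 -0.5982  0.2215] F [-0.43 -0.44  0.04] w 0.0872 rotvec [1.8101e+00 1.4000e-03 1.4000e-03] shift [ 10.15 -39.65  37.68]
[[ 0.    -0.999 -0.051]
 [ 0.    -0.051  0.999]
 [-1.    -0.     0.   ]]
```

Emit:
{"method": "carry_out", "body": {"plan": [0,0,0,-0.133,0,0,0.45,0,0,0,-0.133,0,0,0.45,0,0,0,-0.133,0,0,0.45,0,0,0,-0.133,0,0,0.45,0,0,0,-0.133,0,0,0.45,0,0,0,-0.133,0,0,0.45,0,0,0,-0.133,0,0,0.45,0,0,0,-0.133,0,0,0.45,0,0,0,-0.133,0,0,0.45,0,0,0,-0.134,0,0,0.45], "force": 30}}

```text
t: 1.1
tcp_pos: [0.1791, -0.5984, 0.2219]
eef_rot: [0.486, 0.514, -0.485, 0.514]
force: [0.4, -0.7, -0.0]
grip_width: 0.0395
```

Emit:
{"method": "carry_out", "body": {"plan": [0,3.2,-3.0,0,0,0,0.45,0,3.2,-3.0,0,0,0,0.45,0,3.2,-3.0,0,0,0,0.45,0,3.2,-3.0,0,0,0,0.45,0,3.2,-3.0,0,0,0,0.45,0,3.2,-3.0,0,0,0,0.45,0,3.2,-3.0,0,0,0,0.45,0,3.2,-3.0,0,0,0,0.45,0,3.2,-3.0,0,0,0,0.45,0,3.2,-3.0,0,0,0,0.45,0,3.2,-3.0,0,0,0,0.45,0,3.2,-3.0,0,0,0,0.45]}}

```text
t: 2.3
tcp_pos: [0.5451, -0.218, 0.2221]
eef_rot: [0.487, 0.513, -0.487, 0.512]
force: [0.4, -1.0, 0.7]
grip_width: 0.0393
```

```bash
python3 - <<'E'
from h import *
goto([.5557,-.2015,.08],.0515)
E
```

```text
t 2.3 tcp [ 0.5451 -0.218   0.2221] F [ 0.37 -1.04  0.68] w 0.0393 rotvec [-0.0005 -0.0003  0.0006] shift [14.21  1.14 -1.59]
```

Emit:
{"method": "carry_out", "body": {"plan": [0,0.57,-0.8,0,0,0,0.45,0,0.57,-0.8,0,0,0,0.45,3.5,0,0,0,0,0,0.45,3.5,0,0,0,0,0,0.45,3.5,0,0,0,0,0,0.45,3.6,0,0,0,0,0,0.45,0,0,0,0,0,0,0.45]}}

```text
t: 3.0
tcp_pos: [0.5498, -0.2019, 0.0756]
eef_rot: [0.486, 0.516, -0.489, 0.508]
force: [-1.2, 0.8, -0.4]
grip_width: 0.0389
```

```bash
python3 - <<'E'
from h import *
import cv2
goto([.5557,-.2015,.0173],.0515)
s=r.snapshot("side");t=r.snapshot("top")
f=lambda im,x,y,w,h,k: cv2.resize(im[y:y+h,x:x+w],None,fx=k,fy=k,interpolation=cv2.INTER_CUBIC)
cv2.imwrite("pics/c3.png",np.hstack([f(s,265,165,75,75,5),f(t,322,165,75,75,5)]))
E
```

```text
t 3.0 tcp [ 0.5498 -0.2019  0.0756] F [-1.18  0.81 -0.39] w 0.0389 rotvec [-0.002  -0.0055  0.01  ] shift [ 5.83  0.59 -0.01]
```

View pics/c3.png

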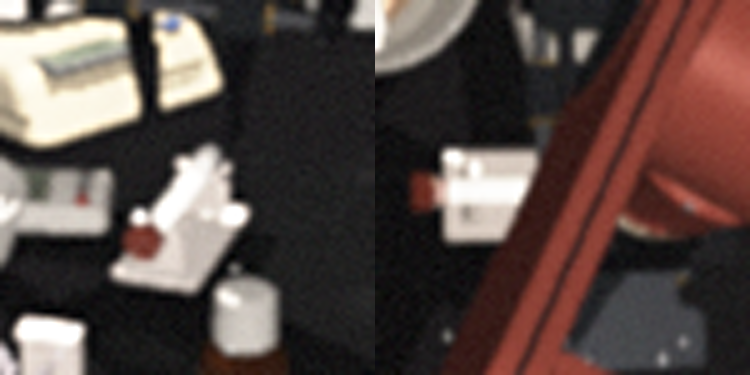

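Emit:
{"method": "carry_out", "body": {"plan": [0,0,0,0,0,0,0.45,0,0,0,0,0,0,0.45,0,0,0,0,0,0,0.45]}}

```text
t: 3.4
tcp_pos: [0.5561, -0.2038, 0.0836]
eef_rot: [0.487, 0.511, -0.487, 0.514]
force: [-0.4, 0.1, -0.6]
grip_width: 0.0393
```

```bash
python3 - <<'E'
from h import *
goto([.5557,-.2015,.0173],.0515)
p=r.get_state()["tcp_pos"]
print(proj("side",[p,p+[0,0,.05],[.5557,-.2015,.036]]),proj("top",[p]))
E
```

```text
t 3.4 tcp [ 0.5561 -0.2038  0.0836] F [-0.39  0.08 -0.59] w 0.0393 rotvec [-0.0006  0.0017 -0.0028] shift [ 6.63 -0.03 -0.23]
[[300.67611525 187.57813533]
 [301.05661989 171.17314202]
 [300.18429594 203.00377805]] [[360.91914904 200.84156698]]
```

Emit:
{"method": "carry_out", "body": {"plan": [1.6,0,-0.2,0,0,0,0.45,1.6,0,0,0,0,0,0.45,1.4,0,0,0,0,0,0.45,1.0,0,0,0,0,0,0.45,0.6,0,0,0,0,0,0.45,0.4,0,0,0,0,0,0.45,0,0,0,0,0,0,0.45,0,0,0,0,0,0,0.45,0,0,0,0,0,0,0.45]}}

```text
t: 4.3
tcp_pos: [0.5554, -0.2014, 0.0163]
eef_rot: [0.487, 0.512, -0.487, 0.513]
force: [0.0, 0.0, 0.5]
grip_width: 0.0391
```

Emit:
{"method": "carry_out", "body": {"plan": [0,0,0,0,0,0,0.25,0,0,0,0,0,0,0.25,0,0,0,0,0,0,0.0,0,0,0,0,0,0,0.0,0,0,0,0,0,0,0.0,0,0,0,0,0,0,0.0,0,0,0,0,0,0,0.0], "force": 30}}

```text
t: 5.0
tcp_pos: [0.5538, -0.2011, 0.0155]
eef_rot: [0.487, 0.513, -0.488, 0.512]
force: [-4.9, -1.3, 4.8]
grip_width: 0.0141
```

Emit:
{"method": "carry_out", "body": {"plan": [0,0,0,0,0,0,0.0,0,0,0,0,0,0,0.0,0,0,0,0,0,0,0.0]}}

```text
t: 5.3
tcp_pos: [0.5538, -0.2011, 0.0155]
eef_rot: [0.487, 0.513, -0.488, 0.512]
force: [-4.9, -0.8, 3.8]
grip_width: 0.0144
```

```bash
python3 - <<'E'
from h import *
goto([.5557,-.2015,.0173],.0515); print(r.get_state()["moment"])
E
```

```text
t 5.3 tcp [ 0.5538 -0.2011  0.0155] F [-4.86 -0.78  3.83] w 0.0144 rotvec [-0.0004 -0.0004  0.0022] shift [-0.18  0.19  0.05]
[-0.12934284  0.77180189  0.01104396]
```

Emit:
{"method": "carry_out", "body": {"plan": [-0.3,0,0,0,0,0,0.0,-0.5,0,0,0,0,0,0.0,-1.0,0,0,0,0,0,0.0,-2.0,0,0,0,0,0,0.0,-3.0,0,0,0,0,0,0.0,-3.0,0,0,0,0,0,0.0,-3.0,0,0,0,0,0,0.0,-2.0,0,0,0,0,0,0.0,0,0,0,0,0,0,0.0,0,0,0,0,0,0,0.0,0,0,0,0,0,0,0]}}

```text
t: 6.4
tcp_pos: [0.5539, -0.2006, 0.1619]
eef_rot: [0.487, 0.513, -0.487, 0.512]
force: [-1.2, 0.4, -0.9]
grip_width: 0.0144
```

```bash
python3 - <<'E'
from h import *
import cv2
goto([.498,.193,.17],.06)
s=r.snapshot("side");t=r.snapshot("top")
cv2.imwrite("pics/c4s.png",s);cv2.imwrite("pics/c4t.png",t)
f=lambda im,x,y,w,h,k: cv2.resize(im[y:y+h,x:x+w],None,fx=k,fy=k,interpolation=cv2.INTER_CUBIC)
cv2.imwrite("pics/c4.png",np.hstack([f(s,260,110,80,100,5),f(t,320,160,80,100,5)]))
E
```

```text
t 6.4 tcp [ 0.5539 -0.2006  0.1619] F [-1.22  0.39 -0.88] w 0.0144 rotvec [-0.009  -0.0013  0.0021] shift [ -0.81  -3.22 -39.62]
```

View pics/c4.png

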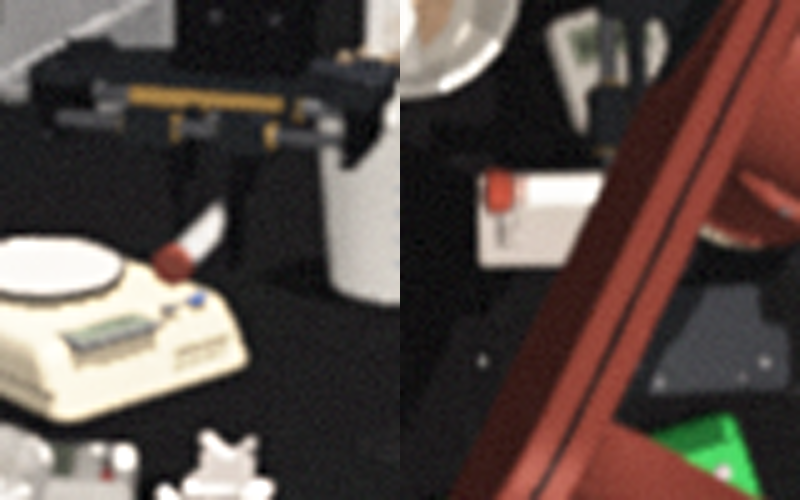

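```bash
python3 - <<'E'
from h import *
u=np.array([-np.sin(.0515),np.cos(.0515),0])
for dz in(0,.002):
  m=np.array([.5539,-.2006,.1806+dz]); print(proj("side",[m+.0745*u,m+.0625*u]),proj("top",[m+.0745*u,m+.0625*u]))
print(crop([(172,268)],5,(260,110)),crop([(88,190),(112,190)],5,(320,160)))
E
```

```text
[[293.76368987 163.87674727]
 [295.11448873 162.49028297]] [[336.66633256 198.94660726]
 [341.74436015 198.8270841 ]]
[[293.77505351 163.15317486]
 [295.12674287 161.77204167]] [[336.79232175 198.86981167]
 [341.88130039 198.75003717]]
[[294.  163.2]] [[337.2 197.6]
 [342.  197.6]]
```

Emit:
{"method": "carry_out", "body": {"plan": [-0.4,-0.27,-1.5,-0.009,0,0,0,-0.4,-0.27,-2.5,0,0,0,0,0,-0.27,-3.5,0,0,0,0,0,-0.27,-4,0,0,0,0,0,-0.27,-4,0,0,0,0,0,-0.27,-4,0,0,0,0,0,-0.27,-4,0,0,0,0,0,-0.27,-4,0,0,0,0,0,-0.27,-4,0,0,0,0,0,-0.27,-3.5,0,0,0,0,0,-0.27,-2.5,0,0,0,0,0,-0.27,-1.5,0,0,0,0]}}

```text
t: 7.7
tcp_pos: [0.4978, 0.1888, 0.1712]
eef_rot: [0.484, 0.516, -0.484, 0.515]
force: [-0.4, 0.3, 0.3]
grip_width: 0.0147
```

Emit:
{"method": "carry_out", "body": {"plan": [0,0,0,0,0,0,0,0,0,0,0,0,0,0,0,0,0,0,0,0,0,0,0,0,0,0,0,0]}}

```text
t: 8.1
tcp_pos: [0.4995, 0.1852, 0.1715]
eef_rot: [0.485, 0.514, -0.485, 0.514]
force: [0.5, 1.2, -0.5]
grip_width: 0.0144
```

```bash
python3 - <<'E'
from h import *
goto([.4957,.199,.126],.06)
S=np.array([.498,.185,.095]); M=rz(.06)
L=np.array([(0,-.0305,0),(0,.0455,0),(0,-.0625,0),(0,0,0)])@M.T+S
print("top crop c1 coords",((proj("top",L)-[172,190]+.5)*9-.5).round())
print("side c2",((proj("side",L)-[220,185]+.5)*4-.5+[400,0]).round())
E
```

```text
t 8.1 tcp [0.4995 0.1852 0.1715] F [ 0.5   1.2  -0.48] w 0.0144 rotvec [-0.0016  0.0002  0.0001] shift [ 4.55 -0.3  -1.4 ]
top crop c1 coords [[454. 260.]
 [186. 269.]
 [566. 256.]
 [346. 263.]]
side c2 [[600. 239.]
 [548. 310.]
 [619. 212.]
 [580. 266.]]
```

Emit:
{"method": "carry_out", "body": {"plan": [0.5,-0.2,-0.7,0,0,0,0,1.0,0,-0.7,0,0,0,0,1.0,0,0,0,0,0,0,1.0,0,0,0,0,0,0,0.6,0,0,0,0,0,0,0,0,0,0,0,0,0,0,0,0,0,0,0,0,0,0,0,0,0,0,0,0,0,0,0,0,0,0]}}

```text
t: 9.0
tcp_pos: [0.4968, 0.2002, 0.1311]
eef_rot: [0.485, 0.515, -0.484, 0.515]
force: [0.8, -0.1, 0.7]
grip_width: 0.0143
```

```bash
python3 - <<'E'
from h import *
import cv2
goto([.4957,.199,.126],.06)
s=r.snapshot("side");t=r.snapshot("top")
cv2.imwrite("pics/c5s.png",s);cv2.imwrite("pics/c5t.png",t)
f=lambda im,x,y,w,h,k: cv2.resize(im[y:y+h,x:x+w],None,fx=k,fy=k,interpolation=cv2.INTER_CUBIC)
cv2.imwrite("pics/c5.png",np.hstack([f(s,225,200,80,110,5),f(t,170,180,80,110,5)]))
E
```

```text
t 9.0 tcp [0.4968 0.2002 0.1311] F [ 0.84 -0.12  0.74] w 0.0143 rotvec [-0.0001 -0.0002 -0.0011] shift [ 0.51 -0.12  0.11]
```

View pics/c5.png

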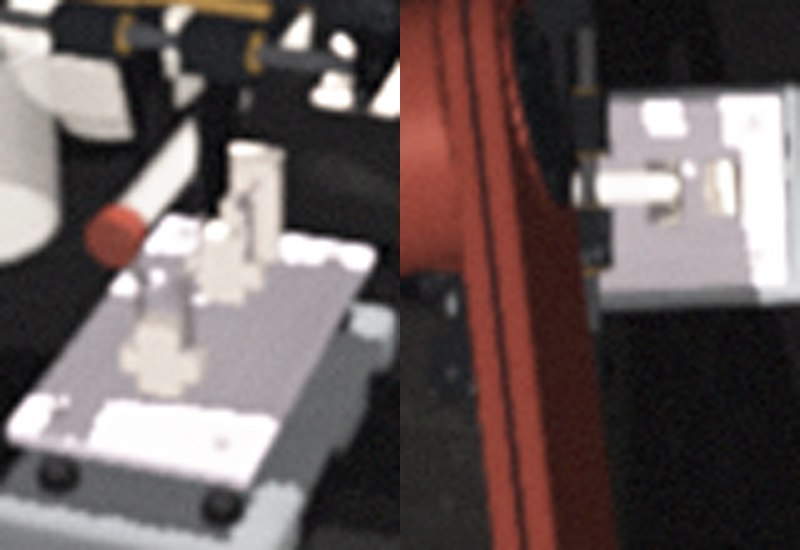

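```bash
python3 - <<'E'
from h import *
u=np.array([-np.sin(.06),np.cos(.06),0])
m=np.array([.4968,.2002,.1508])
Lt=lambda P:((proj("top",P)-[170,180]+.5)*5-.5+[400,0]).round(1)
Ls=lambda P:((proj("side",P)-[225,200]+.5)*5-.5).round(1)
print("tip top",Lt([m-.0625*u,m-.0547*u])," stopper side",Ls([m+.0745*u]))
for x in(.496,.4975,.499):
  S=np.array([x,.185,.095]); v=np.array([u[1],-u[0],0])
  print(x,"clipa top(z+.014)",Lt([S-.0305*u+[0,0,.014]]),"hood",Lt([S-.0585*u+[0,0,.011]]),"deck corners",Lt([S+.05*v-.09*u-[0,0,.04],S-.05*v-.09*u-[0,0,.04]]).tolist())
  print("  side clipb",Ls([S+.0455*u+[0,0,.018],S+.0455*u,S+.0505*u-[0,0,.012]]).tolist(),"stop",Ls([S-.0625*u+[0,0,.02]+.013*v,S-.0625*u+[0,0,.02]-.013*v]).tolist(), "clipa",Ls([S-.0305*u]))
E
```

```text
tip top [[680.  188.9]
 [663.9 189.4]]  stopper side [[114.5 242.7]]
0.496 clipa top(z+.014) [[657.7 197. ]] hood [[713.9 195.4]] deck corners [[781.6, 103.9], [786.8, 291.3]]
  side clipb [[164.0, 274.0], [164.9, 313.2], [160.9, 345.3]] stop [[225.5, 145.7], [281.8, 154.5]] clipa [[229.2 224.3]]
0.4975 clipa top(z+.014) [[657.8 194. ]] hood [[714.  192.5]] deck corners [[781.7, 101.1], [786.9, 288.5]]
  side clipb [[160.5, 273.3], [161.5, 312.4], [157.5, 344.6]] stop [[222.3, 145.1], [278.6, 153.9]] clipa [[225.9 223.7]]
0.499 clipa top(z+.014) [[657.9 191. ]] hood [[714.1 189.5]] deck corners [[781.8, 98.4], [787.0, 285.6]]
  side clipb [[157.1, 272.6], [158.0, 311.7], [154.1, 343.8]] stop [[219.2, 144.5], [275.4, 153.3]] clipa [[222.7 223. ]]
```

Emit:
{"method": "carry_out", "body": {"plan": [0.8,-0.05,0,0,0,0,0,1.0,0,0,0,0,0,0,0.8,0,0,0,0,0,0,0.5,0,0,0,0,0,0,0.4,0,0,0,0,0,0,0,0,0,0,0,0,0,0,0,0,0,0,0,0,0,0,0,0,0,0,0]}}

```text
t: 9.9
tcp_pos: [0.4962, 0.2002, 0.0959]
eef_rot: [0.485, 0.515, -0.485, 0.515]
force: [-0.5, -0.7, -0.1]
grip_width: 0.0145
```

Emit:
{"method": "carry_out", "body": {"plan": [0.1,0,0,0,0,0,0,0.1,0,0,0,0,0,0,0.1,0,0,0,0,0,0,0.1,0,0,0,0,0,0,0,0,0,0,0,0,0]}}

```text
t: 10.4
tcp_pos: [0.496, 0.2002, 0.0916]
eef_rot: [0.485, 0.515, -0.485, 0.515]
force: [0.4, 0.1, 1.2]
grip_width: 0.0147
```

Emit:
{"method": "carry_out", "body": {"plan": [0.1,0,0,0,0,0,0,0.1,0,0,0,0,0,0,0.1,0,0,0,0,0,0,0,0,0,0,0,0,0]}}

```text
t: 10.8
tcp_pos: [0.496, 0.2002, 0.0886]
eef_rot: [0.485, 0.515, -0.485, 0.515]
force: [-0.1, 0.2, 3.4]
grip_width: 0.0144
```

Emit:
{"method": "carry_out", "body": {"plan": [0.1,0,0,0,0,0,0,0.1,0,0,0,0,0,0,0.1,0,0,0,0,0,0,0,0,0,0,0,0,0]}}

```text
t: 11.2
tcp_pos: [0.4961, 0.2002, 0.0856]
eef_rot: [0.485, 0.515, -0.485, 0.515]
force: [-0.5, -0.2, 3.6]
grip_width: 0.0144
```

Emit:
{"method": "carry_out", "body": {"plan": [0.1,0,0,0,0,0,0,0.1,0,0,0,0,0,0,0.1,0,0,0,0,0,0,0,0,0,0,0,0,0]}}

```text
t: 11.6
tcp_pos: [0.4962, 0.2002, 0.0829]
eef_rot: [0.485, 0.515, -0.485, 0.515]
force: [-0.9, -0.9, 6.4]
grip_width: 0.0142
```

Emit:
{"method": "carry_out", "body": {"plan": [0.1,0,0,0,0,0,0,0.1,0,0,0,0,0,0,0,0,0,0,0,0,0]}}

```text
t: 11.9
tcp_pos: [0.4963, 0.2002, 0.0811]
eef_rot: [0.485, 0.515, -0.485, 0.515]
force: [-1.6, -0.3, 7.5]
grip_width: 0.0148
```

Emit:
{"method": "carry_out", "body": {"plan": [0.1,0,0,0,0,0,0,0.1,0,0,0,0,0,0,0,0,0,0,0,0,0]}}

```text
t: 12.2
tcp_pos: [0.4963, 0.2003, 0.0792]
eef_rot: [0.485, 0.515, -0.485, 0.515]
force: [-0.9, -0.5, 8.2]
grip_width: 0.0147
```

Emit:
{"method": "carry_out", "body": {"plan": [0.1,0,0,0,0,0,0,0.1,0,0,0,0,0,0,0,0,0,0,0,0,0]}}

```text
t: 12.5
tcp_pos: [0.4963, 0.2003, 0.0772]
eef_rot: [0.485, 0.515, -0.484, 0.515]
force: [-1.6, 0.0, 8.6]
grip_width: 0.0147
```

Emit:
{"method": "carry_out", "body": {"plan": [0.1,0,0,0,0,0,0,0.1,0,0,0,0,0,0,0,0,0,0,0,0,0]}}

```text
t: 12.8
tcp_pos: [0.4956, 0.2, 0.0741]
eef_rot: [0.485, 0.515, -0.485, 0.515]
force: [1.7, -1.2, -1.7]
grip_width: 0.0145
```

Emit:
{"method": "carry_out", "body": {"plan": [0,0,0,0,0,0,0,0,0,0,0,0,0,0]}}

```text
t: 13.0
tcp_pos: [0.4955, 0.2, 0.0743]
eef_rot: [0.485, 0.515, -0.485, 0.515]
force: [-0.4, -0.8, 2.3]
grip_width: 0.0147
```

```bash
python3 - <<'E'
from h import *
import cv2
goto([.497,.185,.075],.06); print(r.get_state()["moment"])
s=r.snapshot("side");t=r.snapshot("top")
cv2.imwrite("pics/c6s.png",s)
f=lambda im,x,y,w,h,k: cv2.resize(im[y:y+h,x:x+w],None,fx=k,fy=k,interpolation=cv2.INTER_CUBIC)
cv2.imwrite("pics/c6.png",np.hstack([f(s,225,200,80,110,5),f(t,170,180,80,110,5)]))
E
```

```text
t 13.0 tcp [0.4955 0.2    0.0743] F [-0.35 -0.78  2.29] w 0.0147 rotvec [-0.0001  0.0002  0.0009] shift [-0.07  0.06  1.5 ]
[-0.10055009  0.09010142  0.0716743 ]
```

View pics/c6.png

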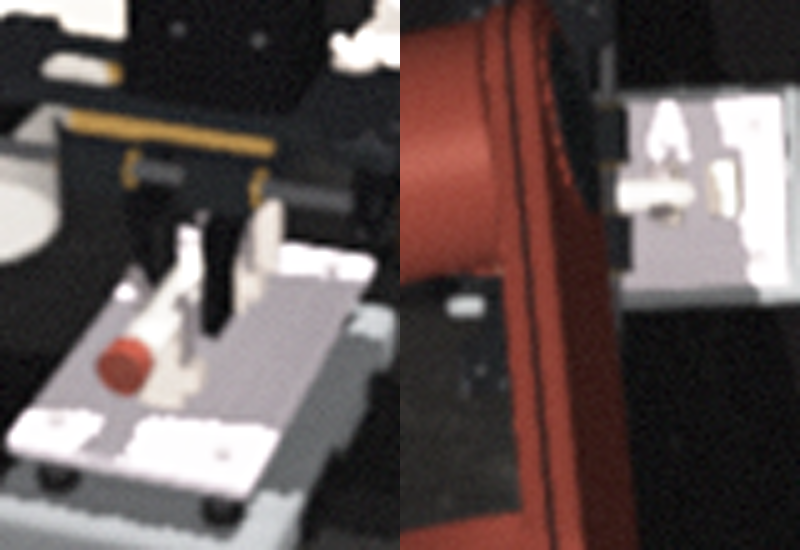

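```bash
python3 - <<'E'
from h import *
u=np.array([-np.sin(.06),np.cos(.06),0])
for z in(.093,.095,.097):
  m=np.array([.4955,.2002,z]); print(z,((proj("side",[m+.0745*u])-[225,200]+.5)*5-.5),((proj("top",[m-.0625*u])-[170,180]+.5)*5-.5+[400,0]))
E
```

```text
0.093 [[122.00127195 375.58094177]] [[695.00204367 196.33909704]]
0.095 [[121.85547944 371.13237712]] [[694.50970213 196.18381019]]
0.097 [[121.70937163 366.6750447 ]] [[694.01540457 196.02790665]]
```

Emit:
{"method": "carry_out", "body": {"plan": [-0.03,0,0.1,0,0,0,0,0,0,0.1,0,0,0,0,0,0,0.1,0,0,0,0,0,0,0.1,0,0,0,0,0,0,0,0,0,0,0]}}

```text
t: 13.6
tcp_pos: [0.4963, 0.1961, 0.075]
eef_rot: [0.485, 0.515, -0.485, 0.515]
force: [0.8, 1.5, 2.2]
grip_width: 0.0149
```

Emit:
{"method": "carry_out", "body": {"plan": [0,0,0.1,0,0,0,0,0,0,0.1,0,0,0,0,0,0,0.1,0,0,0,0,0,0,0.1,0,0,0,0,0,0,0,0,0,0,0]}}

```text
t: 14.1
tcp_pos: [0.4964, 0.1919, 0.0749]
eef_rot: [0.485, 0.515, -0.485, 0.515]
force: [0.1, 0.4, 2.8]
grip_width: 0.0144
```

Emit:
{"method": "carry_out", "body": {"plan": [0,0,0.1,0,0,0,0,0,0,0.1,0,0,0,0,0,0,0,0,0,0,0]}}

```text
t: 14.4
tcp_pos: [0.4965, 0.19, 0.0748]
eef_rot: [0.485, 0.515, -0.485, 0.515]
force: [-0.0, 0.5, 3.1]
grip_width: 0.0147
```

Emit:
{"method": "carry_out", "body": {"plan": [0,0,0.1,0,0,0,0,0,0,0.1,0,0,0,0,0,0,0,0,0,0,0]}}

```text
t: 14.7
tcp_pos: [0.4966, 0.188, 0.0748]
eef_rot: [0.485, 0.515, -0.485, 0.515]
force: [0.4, 0.9, 2.2]
grip_width: 0.0142
```

Expected contact is near y ≈ 0.185, so I'll use 1 mm steps.

Emit:
{"method": "carry_out", "body": {"plan": [0,0,0.1,0,0,0,0,0,0,0,0,0,0,0]}}

```text
t: 14.9
tcp_pos: [0.4967, 0.187, 0.0748]
eef_rot: [0.485, 0.515, -0.485, 0.515]
force: [0.9, 1.8, 3.1]
grip_width: 0.0142
```

Emit:
{"method": "carry_out", "body": {"plan": [0,0,0.1,0,0,0,0,0,0,0,0,0,0,0]}}

```text
t: 15.1
tcp_pos: [0.4967, 0.186, 0.0748]
eef_rot: [0.485, 0.515, -0.485, 0.515]
force: [0.2, 1.2, 3.0]
grip_width: 0.0145
```

Emit:
{"method": "carry_out", "body": {"plan": [0,0,0.1,0,0,0,0,0,0,0,0,0,0,0]}}

```text
t: 15.3
tcp_pos: [0.4968, 0.185, 0.0748]
eef_rot: [0.485, 0.515, -0.485, 0.515]
force: [-0.1, 1.6, 3.0]
grip_width: 0.0144
```

Emit:
{"method": "carry_out", "body": {"plan": [0,0,0.1,0,0,0,0,0,0,0,0,0,0,0]}}

```text
t: 15.5
tcp_pos: [0.4968, 0.1842, 0.0749]
eef_rot: [0.485, 0.515, -0.485, 0.515]
force: [-0.1, 2.4, 2.1]
grip_width: 0.015
```

Emit:
{"method": "carry_out", "body": {"plan": [0,0,0.05,0,0,0,0,0,0,0,0,0,0,0]}}

```text
t: 15.7
tcp_pos: [0.4969, 0.1841, 0.0749]
eef_rot: [0.485, 0.515, -0.485, 0.515]
force: [-0.6, 5.1, 2.5]
grip_width: 0.0141
```

Emit:
{"method": "carry_out", "body": {"plan": [0,0,0.05,0,0,0,0,0,0,0,0,0,0,0]}}

```text
t: 15.9
tcp_pos: [0.4969, 0.1838, 0.0749]
eef_rot: [0.485, 0.515, -0.485, 0.515]
force: [-0.9, 6.3, 2.2]
grip_width: 0.0146
```

Emit:
{"method": "carry_out", "body": {"plan": [0,0,0.03,0,0,0,0,0,0,0,0,0,0,0]}}

```text
t: 16.1
tcp_pos: [0.4969, 0.1837, 0.0749]
eef_rot: [0.485, 0.515, -0.484, 0.514]
force: [0.1, 6.6, 2.4]
grip_width: 0.0147
```

Emit:
{"method": "carry_out", "body": {"plan": [0,0,0,0,0,0,0.3,0,0,0,0,0,0,0.4,0,0,0,0,0,0,0.4,0,0,0,0,0,0,0.4,0,0,0,0,0,0,0.4]}}

```text
t: 16.6
tcp_pos: [0.4968, 0.1825, 0.0746]
eef_rot: [0.485, 0.515, -0.485, 0.515]
force: [-0.5, 0.3, -0.2]
grip_width: 0.034
```

Emit:
{"method": "carry_out", "body": {"plan": [-0.5,0,0,0,0,0,0.4,-1.0,0,0,0,0,0,0.4,-2,0,0,0,0,0,0.4,-3,0,0,0,0,0,0.4,-4,0,0,0,0,0,0.4,-4,0,0,0,0,0,0.4,-3,0,0,0,0,0,0.4,0,0,2,0,0,0,0.4,0,0,4,0,0,0,0.4,0,0,4,0,0,0,0.4,0,0,4,0,0,0,0.4,0,0,4,0,0,0,0.4]}}

```text
t: 17.8
tcp_pos: [0.5077, 0.0017, 0.2512]
eef_rot: [0.485, 0.514, -0.484, 0.515]
force: [0.6, -0.3, 0.2]
grip_width: 0.0348
```

Emit:
{"method": "carry_out", "body": {"plan": [0,0,4,0,0,0,0.4,0,0,4,0,0,0,0.4,0,0,3,0,0,0,0.4,0,0,0,0,0,0,0.4,0,0,0,0,0,0,0.4,0,0,0,0,0,0,0.4]}}

```text
t: 18.4
tcp_pos: [0.5143, -0.1058, 0.2503]
eef_rot: [0.485, 0.515, -0.484, 0.515]
force: [0.0, 0.2, -0.0]
grip_width: 0.0349
```

```bash
python3 - <<'E'
from h import *
import cv2
goto([.497,.185,.075],.06)
s=r.snapshot("side");t=r.snapshot("top"); cv2.imwrite("pics/c7t.png",t)
f=lambda im,x,y,w,h,k: cv2.resize(im[y:y+h,x:x+w],None,fx=k,fy=k,interpolation=cv2.INTER_CUBIC)
cv2.imwrite("pics/c7.png",np.hstack([f(s,190,190,130,150,3.0),f(t,170,130,110,128,3.52)[:450]]))
u=np.array([-np.sin(.06),np.cos(.06),0]); m=np.array([.4969,.1837,.095])
print(proj("side",[m+.0745*u,m-.0625*u]),proj("top",[m+.0745*u,m-.0625*u]))
E
```

```text
t 18.4 tcp [ 0.5143 -0.1058  0.2503] F [ 0.02  0.21 -0.02] w 0.0349 rotvec [ 0.0006 -0.0003 -0.0004] shift [ 1.753e+01  1.000e-02 -2.913e+01]
[[252.01420016 269.31470301]
 [275.17373873 237.36256407]] [[181.31158899 220.21229242]
 [234.96585378 218.46755621]]
```

View pics/c7.png

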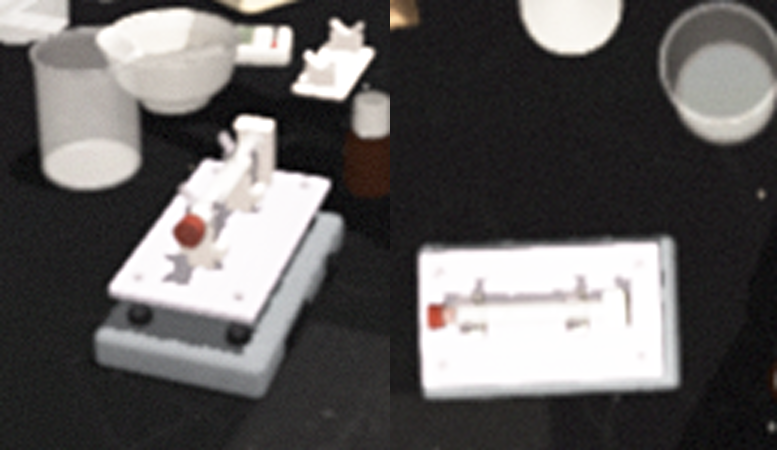

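The side view shows the red stopper at about (253,267) and the tube level in both clips. The top view shows the stopper end at about (181,220) and the tube's bottom under the hood. The beaker, the bottle and the visible part of the timer have not moved.

```bash
python3 -c "
from bench import r
print(r.sign_off())"
```

```text
the job is handed in; nothing more can be done
None
```

The test tube is seated in both clips of the grey-based holder, with its bottom against the stop. I handed the job in at about 18.5 s; no verdict was reported.

- **Pressing in:** I set the tube down with its bottom about 15 mm from the stop, clear of the hood. The force rose to about 8.6 N, then fell suddenly as the clips snapped. A picture then showed the tube level at seat height.
- **Sliding home:** It slid with 1–2 N until contact near the expected point, where the sideways force rose to 6.6 N and the tube stopped advancing. I released it there and backed the arm away.
- **Last checks:** The final pictures match the expected stopper position to within about 2 px (roughly 4–5 mm). The force on the tool reads about zero. The beaker, the bottle and the visible part of the timer stand where they were.
- **Disagreements:** The two cameras differed by 2–4 mm on the holder's x position, so I went by the middle value. Sideways force stayed low, 1–2 N, as the tube went in. When I gripped the tube, it turned out to be about 1.6 mm off my estimate, which gave a brief 5 N side load in the rest.

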